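# Run the test supply down to zero and latch its case

## Robot

A 6-joint arm with a two-finger parallel gripper is mounted at the origin on the work surface. World frame = base frame: x ahead of the robot, y to its left, z up, the work surface at z = 0. Lengths are in m, angles in rad, forces in N, time in s.
With the tool pointing down it reaches from about 0.375 to 0.9 m from the base axis. Payload 3.1 kg.
Tool frame: the origin (TCP) lies at the very end of the fingers, on their centre line; the grasp point (between the pads) lies 19 mm behind it; z points along the fingers, x is the direction in which the jaws open and shut, and the axes are right-handed (so a half turn about z gives the same grasp; the last joint's range is limited). The gripper opens to 87 mm and grips with 3 to 60 N. Pads are 19 mm wide; open, the fingers measure 117 mm over their backs; the gripper's body (75 mm by 190 mm) begins 51 mm behind the grasp point.
Start: joints at [-1.47, 0.527, 1.433, -0, 1.181, -0.178], TCP at [0.172, -0.601, 0.223] pointing down, gripper open.
Joint ranges: [-3.08, 3.08], [-0.75, 2.2], [0.22, 2.44], [-1.43, 4.57], [0, 2.65], [-2.85, 2.85]. Speed limits (rad/s): [2.79, 2.79, 3.14, 3.14, 3.14, 3.14].

## Interface

Orientations are given as a unit quaternion [x, y, z, w].
In Python, from rig import robot gives the robot as it stands. The module is installed in compiled form; this text tells all that it offers.
- The arm moves only by the shell command python3 -m creep 'ROWS' [OPENING] [FORCE]. ROWS is a JSON object of lists of equal length, an entry for each row: "dp": the shift along the tool's x, y, z in cm, a list of three; "turn": the turn, a rotation vector about the tool's x, y, z in degrees, a list of three. In form: {"dp": [[x, y, z], ...], "turn": [[wx, wy, wz], ...]}. A call has 1 to 20 rows; each row shifts and turns the commanded pose from where the row before left it, along the tool's axes as they then stand; what a row does not reach is not made up. A row lasts 1/10 s, in which the tool goes at most 50 mm and 8.59 degrees, less where a joint would pass 70% of its speed; a pose out of reach is approached as far as the arm can. A call is refused whole if a number of a shift passes 5 or a number of a turn 8.59, either way. A call with a gripper value outside its range is refused whole. OPENING is the gripper command: -1 is fully open, 1 is shut, values between are in proportion, set as the call begins (- or left out, the last holds). The fingers move at their own pace and stop on an object; FORCE is the grip in N (left out, the last holds). Time passes only in rows, so rows that do not move let the fingers close. It gives the time, the measured TCP pose, the force and the opening at its end, in the units of the state.
- robot.get_obs(): the state, without advancing time (a new reading comes with each control period).
- robot.camera(name): name is "scene" or "side" or "wrist"; returns the picture (420x560x3 uint8, red, green, blue); there is no depth.
- robot.calibration(name): a dict with "fx", "fy", "cx", "cy" (pixels), "dist_coeffs" ([k1, k2, p1, p2, k3] as OpenCV has them; the pictures are not rectified), "rvec" (rotation vector, rad) and "tvec" (3), from world to camera coordinates, as OpenCV has them. Camera axes: x right, y down, z forward; pixel columns grow to the right and rows downward; lengths in m; the calibration is good to about 2 mm. A picture is of the moment at which its call begins: read the wrist's pose just before it. calibration takes no time and is no camera call; for the wrist camera it gives the pose at the moment of the call.
- robot.hand_in(): hands the job in, once; it reports no verdict.
Trained networks look in the newest picture that a camera, given by its name, has taken for a name from the list of things; names that differ only in an ending like _2 or _b are one class to them, and where a whole thing is asked for, a point or a joint stands for the part that bears it (a point fixed in the world has none). Each returns a list of dicts, best first, with "confidence" (0 to 1); they miss things now and then, are a little off and sometimes report something else, mostly with a low value. They report only what shows in the picture. A call takes as long as a camera call.
- robot.masks_of(name, camera): "pixels" (420x560 bool, what is visible of it).
- robot.tip_of(name, camera): "point" ([x, y, z] in m, in the coordinates of the camera as it stood for that picture, good to about 4 mm: a listed point, or the origin of a listed thing).
The state is a dict: "time": time; "q": joint angles; "joint_velocities": joint speeds; "joint_torque": joint torques, N m; "position": TCP position; "tool_rot": TCP orientation; "ft_force": force on the tool from outside, world axes, zero at the start; "moment": the same for the moment, N m; "grip_width": finger opening in m.
Only numpy, scipy, OpenCV 4.12 (cv2) and the standard library are available. Lean on these libraries where they do the work, as an engineer would, in place of code of your own. Each camera call takes 0.05 s, during which the arm holds its last target.

## Task

Put the portable test power supply away: turn its big output knob fully anticlockwise until it is against its end stop, then close the lid. Hook the wire loop of the front latch over the keeper on the lid and push the latch lever down until it snaps home over centre against the case. Leave the mouse, tape roll and screwdriver where they lie.

Things in the scene. Friction and masses are not known exactly. Their poses are not given: they have to be found in the camera images.
- case: Black equipment case with aluminium edges, fixed, 220 (x) x 300 (y) x 100 mm high without lid, walls 6 mm. Origin: centre of its underside; -x side: front with the latch; +x side: lid hinge. Inside, 62 mm above the worktop, is an aluminium panel with the knob, a 10 mm high meter at (38, 85) mm and two 18 mm high posts at (-55, 65) and (-55, 105) mm.
- knob (a joint): Output knob angle: 0 at the anticlockwise end stop (zero output), growing clockwise seen from above, up to 4.7 rad. Light friction (0.05 N m), stays where left. The bar's pointer end points 2.356 - (this value) rad anticlockwise from the case's x axis, seen from above.
- knob_grip (a point): Point on the knob's vertical axis to grip it, 94 mm above the worktop, 10 mm below the knob's top, at (-12, -48) mm in the case. The black knob is a straight bar 64 mm long, 15 mm wide, 34 mm high on a round skirt of 68 mm diameter whose top is 24 mm below this point. A white line marks the pointer end; the point's x axis runs along the bar to that end.
- lid (a joint): Lid angle: 0 shut, 1.95 rad fully open (leaning back beyond upright); starts open, its edge then up to 330 mm above the worktop. The stiff hinge keeps the lid where it is left; about 5 N at its free edge moves it.
- lid_hinge (a point): Middle of the lid's hinge line, along the case's y at (110, 0, 100) mm in the case. The lid is a shell 220 mm deep, 300 mm wide, 40 mm high; shut, its outer face is 140 mm above the worktop. Open, the outer face is the one turned away from the knob. Axes are the lid's: x from the front edge to the hinge, y along the hinge, z out of the outer face.
- lid_edge (a point): Middle of the lid's front outer edge, where its outer (top) face meets its front face: 220 mm from the hinge line along the lid and 40 mm outwards. With the lid shut it is at (-110, 0, 140) mm in the case; it swings up and back towards case +x. Axes as the lid's.
- keeper (a point): Seat centre for the loop's bar in the steel keeper on the lid's front: an upward-open hook 26 mm wide, floor 3 mm below this point, outer lip (4 mm thick, its inner side 4 mm out) rising 3 mm above it, 14 mm free behind it to the lid. The bar goes over the lip and down into the hook. Lid shut: at (-128, 0, 118) mm in the case. Axes as the lid's.
- lever_pivot (a point): Pivot of the latch lever, fixed on the case front at (-134, 0, 76) mm in the case frame, axis along the case's y. Axes as the lever's.
- lever (a joint): Latch lever angle: 0 snapped shut, down the case front; grows as the handle swings out and up, to 2.6 rad; starts open near 2.1. The handle points (value + 0.21) rad from straight down, out to case -x. Loop hooked: tight below about 1.1 rad; 4 to 5 N near the handle's end carries it over centre at 0.44 rad, then it snaps shut by itself. Slack, it stays where left.
- lever_tip (a point): Middle of the free end of the lever handle, a steel plate 34 mm wide, 4 mm thick, reaching 68 mm from the pivot.
- loop (a joint): Angle of the wire loop relative to the lever: (lever + loop) is the loop's lean from vertical in the case's x-z plane; negative leans out to case -x, positive leans in towards the case. Light friction; it stays where left.
- loop_bar (a point): Middle of the loop's cross bar (parallel to case y). The loop is a U of 6 mm steel wire, 56 mm wide outside, 44 inside; its legs run 59 mm to a pin on the lever, 20 mm from the pivot (5.8 mm to case +x and 19.1 below it at lever 0; turns with the lever). The lever fits between the legs. Hold it across its 56 mm width; the lever follows when it is lifted.
- mouse: Black computer mouse, 105 x 62 x 38 mm, loose; origin under its middle.
- tape_roll: Grey roll of tape lying flat, 100 mm diameter, 24 mm high, loose; origin under its centre.
- screwdriver: Screwdriver 200 mm long lying along its x axis, loose; origin under its middle.

How it is judged:
By the outcome, as a careful person would: the job done as asked, in the order asked, and still so for the second after the job is handed in, with the robot touching nothing.
It also fails if it takes over 67 s, if anything falls off the work surface, if the arm or the gripper's body presses on something with over 40 N, if the wrist force passes 120 N, or if a joint passes its speed limit or range.

## Working session

There is one attempt and no reset: what is moved stays moved. The work goes in short steps, Python scripts to look and compute and a shell command to move; the robot and the scene stay as the last step left them, time stands still between calls to the robot, and variables do not carry over. Pictures are saved under pics/ and viewed, and the job is handed in when it is done.

```bash
mkdir -p pics; ls; cat > h.py <<'E'
import numpy as np, cv2
from rig import robot
from scipy.spatial.transform import Rotation as R
def cam(name): 
    c=robot.calibration(name); 
    Rm=cv2.Rodrigues(np.array(c["rvec"],float))[0]; t=np.array(c["tvec"],float).reshape(3)
    K=np.array([[c["fx"],0,c["cx"]],[0,c["fy"],c["cy"]],[0,0,1]]); return K,np.array(c["dist_coeffs"],float),Rm,t
def snap(name,fn):
    c=cam(name); im=robot.camera(name); cv2.imwrite("pics/"+fn,im[:,:,::-1]); return c,im
def toworld(c,p): return c[2].T@(np.array(p)-c[3])
def proj(c,P): return cv2.projectPoints(np.array(P,float).reshape(-1,1,3),cv2.Rodrigues(c[2])[0],c[3],c[0],c[1])[0].reshape(-1,2)
def ray(c,uv):
    u=cv2.undistortPoints(np.array(uv,float).reshape(1,1,2),c[0],c[1]).reshape(2)
    d=c[2].T@np.array([u[0],u[1],1]); o=-c[2].T@c[3]; return o,d/np.linalg.norm(d)
def tri(c1,uv1,c2,uv2):
    o1,d1=ray(c1,uv1);o2,d2=ray(c2,uv2)
    s=np.linalg.lstsq(np.c_[d1,-d2],o2-o1,rcond=None)[0]
    a=o1+s[0]*d1;b=o2+s[1]*d2; return (a+b)/2,np.linalg.norm(a-b)
E
python3 - <<'E'
from h import *
np.set_printoptions(precision=4,suppress=True)
o=robot.get_obs(); print(o)
for n in ["scene","side","wrist"]:
    c,im=snap(n,n+"0.png")
    print(n,"campos",-c[2].T@c[3])
    for t in ["case","knob_grip","lid_hinge","lid_edge","keeper","lever_pivot","lever_tip","loop_bar","mouse","tape_roll","screwdriver"]:
        r=robot.tip_of(t,n)
        for k in r[:1]: print(t,round(k["confidence"],2),toworld(c,k["point"]),proj(c,toworld(c,k["point"])))
print(robot.get_obs()["time"])
E
```

```text
pics
{'time': 0.0, 'q': array([-1.4705,  0.5284,  1.4339, -0.    ,  1.1814, -0.1785]), 'joint_velocities': array([-0.0014, -0.0007,  0.0017, -0.    , -0.0007, -0.0018]), 'joint_torque': array([ -0.0009, -44.0046, -17.6594,   0.0632,   0.0584,  -0.0002]), 'position': array([ 0.1719, -0.6001,  0.2216]), 'tool_rot': array([ 0.7985, -0.602 , -0.0007, -0.0008]), 'ft_force': array([0.4555, 1.2682, 0.2698]), 'moment': array([ 0.0093,  0.0022, -0.0154]), 'grip_width': 0.0869784994217384}
scene campos [ 1.1708 -0.3539  1.0569]
case 0.89 [ 0.6085 -0.0005 -0.0003] [[292.1951 239.4577]]
knob_grip 0.82 [0.656  0.0019 0.0948] [[302.3739 233.4236]]
lid_edge 0.69 [0.5546 0.161  0.3172] [[338.4268 131.6679]]
lever_pivot 0.69 [ 0.6519 -0.13    0.0778] [[259.3449 255.8953]]
lever_tip 0.64 [ 0.6665 -0.1751  0.1203] [[245.6657 259.4006]]
loop_bar 0.37 [ 0.6594 -0.1656  0.1359] [[247.3536 252.649 ]]
mouse 0.81 [ 0.4108 -0.3087  0.    ] [[171.8871 233.0248]]
tape_roll 0.56 [ 0.5589 -0.4314  0.0025] [[149.428  289.4045]]
side campos [1.0343 0.4598 0.8842]
knob_grip 0.87 [0.6596 0.0033 0.096 ] [[250.0241 248.1733]]
lid_hinge 0.72 [0.5795 0.1049 0.0995] [[301.5913 251.4924]]
lid_edge 0.63 [0.5581 0.1589 0.3176] [[333.4668 196.4928]]
keeper 0.81 [0.5672 0.1425 0.3397] [[325.3758 187.0318]]
lever_pivot 0.91 [ 0.652  -0.1229  0.0799] [[220.3215 223.9613]]
lever_tip 0.6 [ 0.6705 -0.1768  0.1205] [[200.3293 207.251 ]]
loop_bar 0.59 [ 0.6567 -0.1632  0.1369] [[206.699  202.9026]]
mouse 0.61 [ 0.4113 -0.3053  0.0016] [[242.1396 170.907 ]]
tape_roll 0.57 [ 0.66   -0.1633  0.1342] [[205.8296 204.2333]]
screwdriver 0.58 [0.4676 0.3763 0.0027] [[409.0983 308.0469]]
wrist campos [ 0.2462 -0.5803  0.3849]
1.8
```

View images.

View pics/scene0.png

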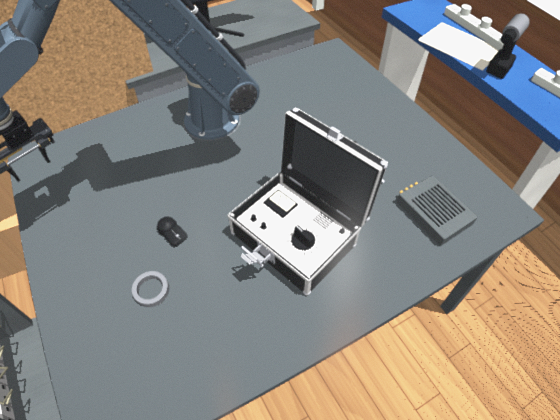

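View pics/side0.png

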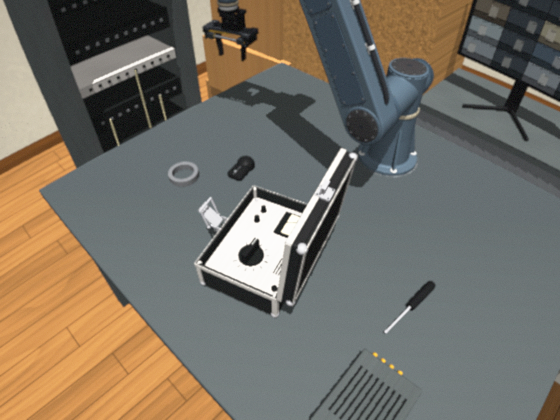

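View pics/wrist0.png

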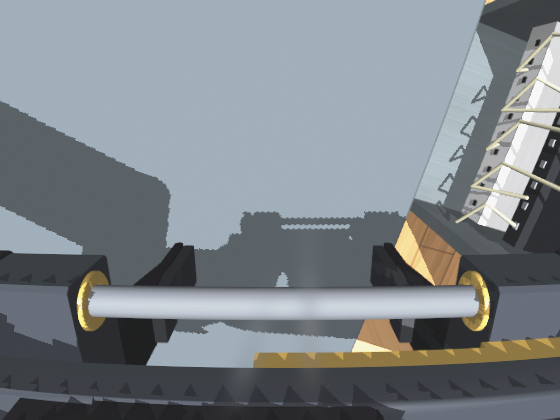

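```bash
cat > fit.py <<'E'
from h import *
np.set_printoptions(precision=4,suppress=True)
P=[((0,0,0),(.6085,-.0005,-.0003)),((-.012,-.048,.094),(.656,.0019,.0948)),((-.134,0,.076),(.6519,-.13,.0778)),((-.012,-.048,.094),(.6596,.0033,.096)),((.11,0,.1),(.5795,.1049,.0995)),((-.134,0,.076),(.652,-.1229,.0799))]
A=np.array([p[0] for p in P]);B=np.array([p[1] for p in P])
a=A[:,:2]-A[:,:2].mean(0);b=B[:,:2]-B[:,:2].mean(0)
yaw=np.arctan2((a[:,0]*b[:,1]-a[:,1]*b[:,0]).sum(),(a*b).sum())
Rz=R.from_euler('z',yaw).as_matrix()
t=B.mean(0)-Rz@A.mean(0);t[2]=0
print(yaw,np.degrees(yaw),t); print((B-(A@Rz.T+t))*1000)
for n in ["scene","side"]:
    c=cam(n); im=cv2.imread(f"pics/{n}0.png"); S=4
    big=cv2.resize(im,None,fx=S,fy=S,interpolation=cv2.INTER_CUBIC)
    def pt(p): return tuple(int(v) for v in np.round((proj(c,Rz@np.array(p)+t)[0]+.5)*S))
    q=[(-.11,-.15),(.11,-.15),(.11,.15),(-.11,.15)]
    for z in (0,.1):
        for i in range(4): cv2.line(big,pt((*q[i],z)),pt((*q[(i+1)%4],z)),(0,255,0),1)
    for k in range(16):
        th=k*np.pi/8; cv2.circle(big,pt((-.012+.034*np.cos(th),-.048+.034*np.sin(th),.07)),2,(0,0,255),-1)
    cv2.circle(big,pt((-.012,-.048,.104)),3,(255,0,0),-1)
    cv2.line(big,pt((-.012,-.048,.104)),pt((-.012+.032,-.048,.104)),(255,0,0),1)
    u,v=[int(x*S) for x in proj(c,t+np.array([0,0,.08]))[0]]
    cv2.imwrite(f"pics/ov_{n}.png",big[v-300:v+300,u-400:u+400])
E
python3 fit.py
```

```text
1.8799521190164372 107.71332210631769 [0.6101 0.0001 0.    ]
[[-1.6128 -0.6438 -0.3   ]
 [-3.4882 -1.417   0.8   ]
 [ 1.0171 -2.4967  1.8   ]
 [ 0.1118 -0.017   2.    ]
 [ 2.8552 -0.0288 -0.5   ]
 [ 1.1171  4.6033  3.9   ]]
```

View pics/ov_scene.png

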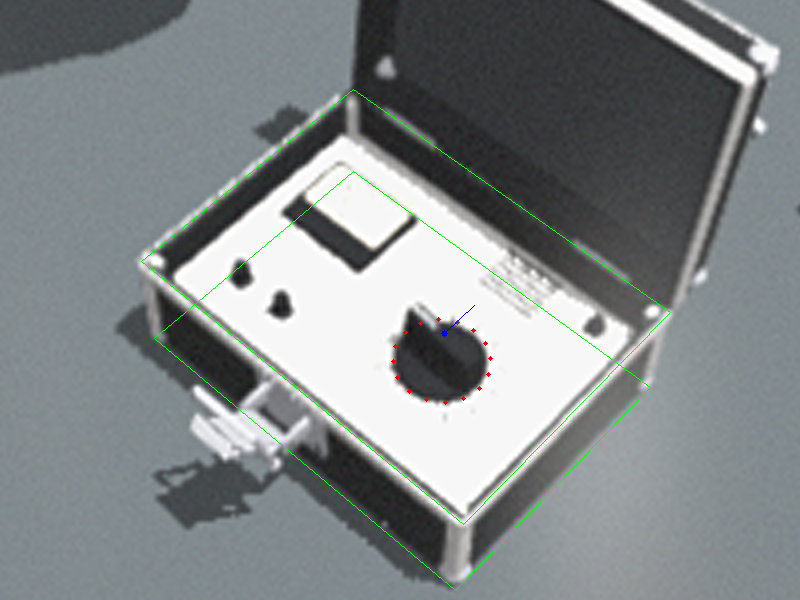

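View pics/ov_side.png

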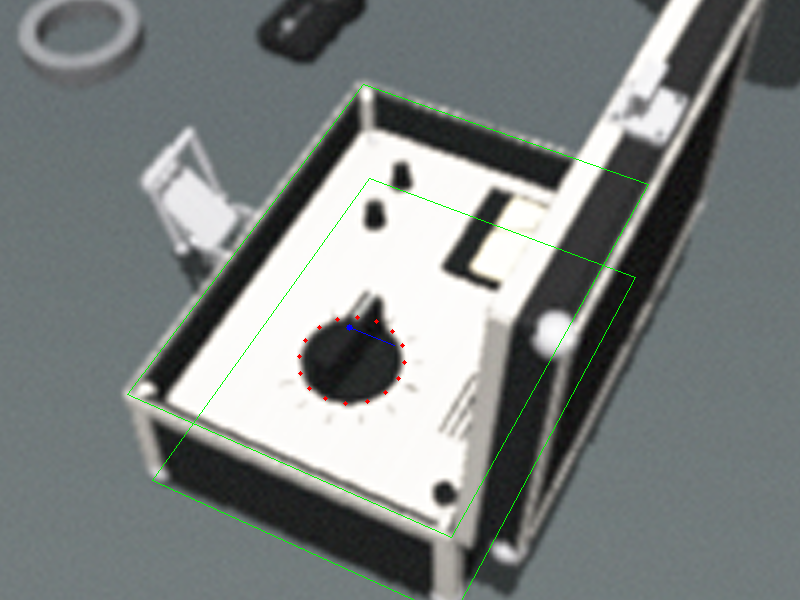

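```bash
cat >> fit.py <<'E'
def onplane(n,px,z):
    c=cam(n);u,v=[int(x*4) for x in proj(c,t+np.array([0,0,.08]))[0]]
    uv=(np.array(px)+[u-400,v-300])/4-.5
    o,d=ray(c,uv); w=o+d*(z-o[2])/d[2]; return Rz.T@(w-t),w
if __name__=="__main__":
  for n,ps in (("scene",[(416,307),(437,327)]),("side",[(353,317),(368,294)])):
    a,b=[onplane(n,p,.104)[0] for p in ps]; print(n,a,b,[np.degrees(np.arctan2(*(x-[-.012,-.048,.104])[[1,0]])) for x in(a,b)],np.degrees(np.arctan2(*(a-b)[[1,0]])))
E
python3 fit.py
```

```text
1.8799521190164372 107.71332210631769 [0.6101 0.0001 0.    ]
[[-1.6128 -0.6438 -0.3   ]
 [-3.4882 -1.417   0.8   ]
 [ 1.0171 -2.4967  1.8   ]
 [ 0.1118 -0.017   2.    ]
 [ 2.8552 -0.0288 -0.5   ]
 [ 1.1171  4.6033  3.9   ]]
scene [-0.0087 -0.02    0.104 ] [-0.0112 -0.0414  0.104 ] [np.float64(83.3007682437239), np.float64(83.30339248689812)] 83.29995845009962
side [-0.0132 -0.04    0.104 ] [-0.0135 -0.0197  0.104 ] [np.float64(98.82881306697743), np.float64(93.09055237319428)] -89.20769289901361
```

```bash
cat > w.py <<'E'
from h import *
np.set_printoptions(precision=3,suppress=True)
yaw=1.87995; Rz=R.from_euler('z',yaw).as_matrix(); t=np.array([.6101,.0001,0])
def W(p): return Rz@np.array(p,float)+t      # case -> world
def C(p): return Rz.T@(np.array(p,float)-t)
def st():
    o=robot.get_obs(); Rt=R.from_quat(o["tool_rot"]); 
    print("t",round(o["time"],2),"TCP w",o["position"],"case mm",C(o["position"])*1000,"F case",Rz.T@o["ft_force"],"M",o["moment"],"grip",round(o["grip_width"],4),"q",o["q"])
    M=Rz.T@Rt.as_matrix(); print("tool axes in case: x",M[:,0],"y",M[:,1],"z",M[:,2])
    return o,Rt
def to(o,Rt,casept): # tool-frame cm to bring TCP to case pt
    return Rt.inv().apply(W(casept)-o["position"])*100
E
python3 - <<'E'
from w import *
o,Rt=st(); print(W((-.012,-.048,.1)), to(o,Rt,(-.012,-.048,.25)), to(o,Rt,(-.012,-.048,.076)))
E
```

```text
t 1.8 TCP w [ 0.172 -0.601  0.223] case mm [-439.165  600.155  222.555] F case [-0.796 -0.09   0.078] M [0.037 0.007 0.043] grip 0.0871 q [-1.471  0.527  1.433 -0.     1.181 -0.179]
tool axes in case: x [-1.    0.03 -0.  ] y [0.03 1.   0.  ] z [ 0.  0. -1.]
[0.659 0.003 0.1  ] [-44.665 -63.489  -2.745] [-44.665 -63.489  14.655]
```

```bash
python3 -m creep '{"dp":[[-2.5,-3.5,-0.2],[-2.5,-3.5,-0.2],[-2.5,-3.5,-0.2],[-2.5,-3.5,-0.2],[-2.5,-3.5,-0.2],[-2.5,-3.5,-0.2],[-2.5,-3.5,-0.2],[-2.5,-3.5,-0.2],[-2.5,-3.5,-0.2],[-2.5,-3.5,-0.2],[-2.5,-3.5,-0.2],[-2.5,-3.5,-0.2],[-2.5,-3.5,-0.2],[-2.5,-3.5,-0.2],[-2.5,-3.5,0],[-2.5,-3.5,0],[-2.5,-3.5,0],[-2.2,-3.5,0],[0,0,0],[0,0,0]],"turn":[[0,0,0],[0,0,0],[0,0,0],[0,0,0],[0,0,0],[0,0,0],[0,0,0],[0,0,0],[0,0,0],[0,0,0],[0,0,0],[0,0,0],[0,0,0],[0,0,0],[0,0,0],[0,0,0],[0,0,0],[0,0,0],[0,0,0],[0,0,0]]}' -1 30
python3 - <<'E'
from w import *
o,Rt=st(); print(to(o,Rt,(-.012,-.048,.076)))
c,_=snap("scene","s1.png");c,_=snap("side","d1.png")
c,_=snap("wrist","w1.png")
r=robot.tip_of("knob_grip","wrist")
for k in r[:2]: print(k["confidence"],C(toworld(c,k["point"]))*1000,proj(c,toworld(c,k["point"])))
print(proj(c,[W((-.012,-.048,.104)),W((-.012,-.016,.104))]))
E
```

```text
time: 3.8
position: [0.6546, 0.003, 0.25]
tool_rot: [0.799, -0.601, -0.0, 0.001]
ft_force: [0.2, -0.6, 0.2]
grip_width: 0.0871
t 3.8 TCP w [0.655 0.003 0.25 ] case mm [-10.763 -43.238 250.041] F case [-0.576  0.008  0.243] M [-0.052 -0.014  0.   ] grip 0.0871 q [-0.165  0.542  1.322 -0.001  1.279  1.125]
tool axes in case: x [-1.     0.028  0.   ] y [0.028 1.    0.001] z [-0.     0.001 -1.   ]
[ 0.107 -0.501 17.404]
0.66 [-14.066 -47.973  95.501] [[284.422 182.338]]
[[282.095 184.515]
 [283.249 219.268]]
```

```bash
python3 - <<'E'
import cv2,numpy as np
ims=[cv2.resize(cv2.imread(f"pics/{n}1.png"),None,fx=.71,fy=.71) for n in "sd"]
cv2.imwrite("pics/c1.png",np.hstack(ims))
E
```

```text
(no output)
```

View pics/c1.png

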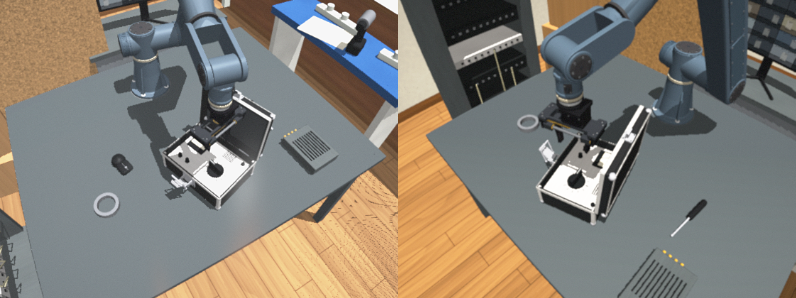

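View pics/w1.png

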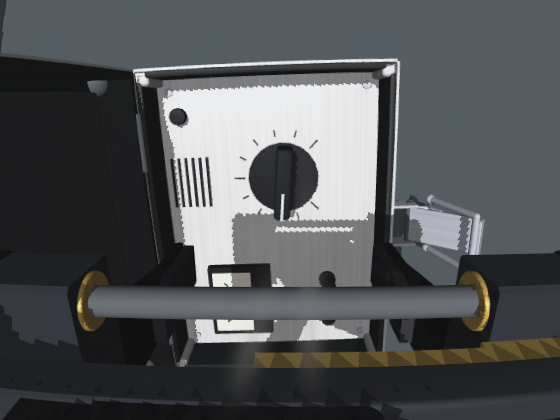

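```bash
python3 -m creep '{"dp":[[0.1,-0.5,2],[0,0,3.5],[0,0,3.5],[0,0,3.5],[0,0,2.5],[0,0,2.3],[0,0,0],[0,0,0]],"turn":[[0,0,0],[0,0,0],[0,0,0],[0,0,0],[0,0,0],[0,0,0],[0,0,0],[0,0,0]]}' -1 30
python3 -m creep '{"dp":[[0,0,0],[0,0,0],[0,0,0],[0,0,0],[0,0,0],[0,0,0]],"turn":[[0,0,0],[0,0,0],[0,0,0],[0,0,0],[0,0,0],[0,0,0]]}' 1 30
python3 - <<'E'
from w import *
o,Rt=st()
E
```

```text
time: 4.8
position: [0.6596, 0.0017, 0.0779]
tool_rot: [0.798, -0.603, -0.0, 0.0]
ft_force: [0.3, 0.3, -0.7]
grip_width: 0.0871
time: 5.4
position: [0.6598, 0.0028, 0.0777]
tool_rot: [0.799, -0.602, 0.0, -0.0]
ft_force: [-0.1, -0.0, -0.7]
grip_width: 0.047
t 5.4 TCP w [0.66  0.003 0.078] case mm [-12.556 -48.144  77.684] F case [-0.001  0.154 -0.702] M [-0.039 -0.015  0.01 ] grip 0.047 q [-0.165  0.748  1.449 -0.     0.944  1.127]
tool axes in case: x [-1.    0.03  0.  ] y [ 0.03  1.   -0.  ] z [-0. -0. -1.]
```

```bash
python3 -m creep '{"dp":[[0,0,0],[0,0,0],[0,0,0],[0,0,0],[0,0,0],[0,0,0]],"turn":[[0,0,0],[0,0,0],[0,0,0],[0,0,0],[0,0,0],[0,0,0]]}' 1 30
python3 -m creep '{"dp":[[0,0,0],[0,0,0],[0,0,0],[0,0,0],[0,0,0]],"turn":[[0,0,-8],[0,0,-8],[0,0,-8],[0,0,-8],[0,0,-8]]}' 1 30
python3 - <<'E'
from w import *
o,Rt=st()
E
```

```text
time: 6.0
position: [0.6594, 0.0031, 0.0775]
tool_rot: [0.799, -0.602, -0.0, -0.0]
ft_force: [-1.1, 1.5, 0.3]
grip_width: 0.0145
time: 6.5
position: [0.6591, 0.0037, 0.0775]
tool_rot: [0.957, -0.29, -0.001, -0.001]
ft_force: [-1.8, 3.0, 0.9]
grip_width: 0.0147
t 6.5 TCP w [0.659 0.004 0.077] case mm [-11.495 -47.718  77.473] F case [3.429 0.792 0.9  ] M [ 0.494  0.138 -0.049] grip 0.0147 q [-0.164  0.748  1.45   0.002  0.945  0.423]
tool axes in case: x [-0.782 -0.623 -0.002] y [-0.623  0.782 -0.   ] z [ 0.002  0.001 -1.   ]
```

```bash
python3 -m creep '{"dp":[[0,0,0],[0,0,0],[0,0,0],[0,0,0]],"turn":[[0,0,-4],[0,0,-3],[0,0,0],[0,0,0]]}' 1 30
python3 - <<'E'
from w import *
o,Rt=st()
E
python3 -m creep '{"dp":[[0,0,0],[0,0,0],[0,0,0],[0,0,0]],"turn":[[0,0,-3],[0,0,-3],[0,0,0],[0,0,0]]}' 1 30
python3 - <<'E'
from w import *
o,Rt=st()
E
```

```text
time: 6.9
position: [0.659, 0.0037, 0.0775]
tool_rot: [0.972, -0.234, -0.001, -0.001]
ft_force: [-2.3, 4.5, 1.0]
grip_width: 0.0149
t 6.9 TCP w [0.659 0.004 0.077] case mm [-11.425 -47.658  77.457] F case [5.032 0.814 1.047] M [0.789 0.283 0.003] grip 0.0149 q [-0.164  0.748  1.45   0.001  0.945  0.308]
tool axes in case: x [-0.705 -0.71  -0.002] y [-0.71   0.705 -0.001] z [ 0.002  0.001 -1.   ]
time: 7.3
position: [0.659, 0.0039, 0.0774]
tool_rot: [0.983, -0.185, -0.001, -0.001]
ft_force: [-1.6, 4.8, 1.6]
grip_width: 0.0157
t 7.3 TCP w [0.659 0.004 0.077] case mm [-11.299 -47.715  77.429] F case [5.078 0.069 1.555] M [ 0.775  0.244 -0.808] grip 0.0157 q [-0.165  0.748  1.45   0.003  0.945  0.205]
tool axes in case: x [-0.63  -0.777 -0.003] y [-0.777  0.63  -0.002] z [ 0.003  0.001 -1.   ]
```

```bash
python3 -m creep '{"dp":[[0,0,0],[0,0,0],[0,0,0],[0,0,0],[0,0,-1],[0,0,-3],[0,0,-4.5],[0,0,-4.5],[0,0,-4.5],[0,0,-4.5],[0,0,-4.5],[0,0,-4.5],[0,0,-3],[0,0,0]],"turn":[[0,0,0],[0,0,0],[0,0,0],[0,0,0],[0,0,0],[0,0,0],[0,0,0],[0,0,-6.5],[0,0,-6.5],[0,0,-6.5],[0,0,-6.5],[0,0,-6.5],[0,0,-6.5],[0,0,0]]}' -0.1 30
python3 - <<'E'
from w import *
o,Rt=st()
c,_=snap("wrist","w2.png")
c,_=snap("side","d2.png")
print(to(o,Rt,(.2,0,.42)),to(o,Rt,(.2,0,.275)))
E
```

```text
time: 8.7
position: [0.6617, 0.0023, 0.4252]
tool_rot: [0.988, 0.157, 0.006, 0.002]
ft_force: [0.2, -1.1, 0.8]
grip_width: 0.0481
t 8.7 TCP w [0.662 0.002 0.425] case mm [-13.614 -49.82  425.234] F case [-1.132  0.099  0.766] M [ 0.013 -0.128 -0.005] grip 0.0481 q [-0.165  0.434  1.043 -0.     1.651 -0.48 ]
tool axes in case: x [ 0.006 -1.     0.012] y [-1.    -0.006  0.007] z [-0.006 -0.012 -1.   ]
[ -4.863 -21.393   0.325] [ -5.037 -21.488  14.824]
```

View pics/w2.png

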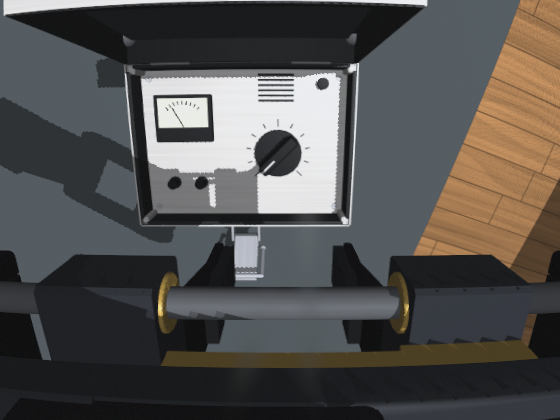

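View pics/d2.png

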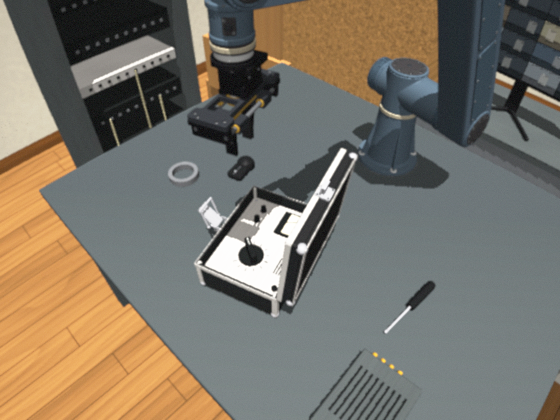

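```bash
python3 -m creep '{"dp":[[-1,-4.3,0],[-1,-4.3,0],[-1,-4.3,0],[-1,-4.3,0],[-0.9,-4.3,0],[0,0,2],[0,0,4],[0,0,4],[0,0,3],[0,0,1.5],[0,0,0]],"turn":[[0,0,0],[0,0,0],[0,0,0],[0,0,0],[0,0,0],[0,0,0],[0,0,0],[0,0,0],[0,0,0],[0,0,0],[0,0,0]]}' 1 20
python3 - <<'E'
from w import *
o,Rt=st()
c,_=snap("side","d3.png")
for n in ("lid_edge","keeper","lid_hinge"):
    for k in robot.tip_of(n,"side")[:1]: print(n,k["confidence"],C(toworld(c,k["point"]))*1000)
E
```

```text
time: 9.9
position: [0.5435, 0.1915, 0.268]
tool_rot: [0.988, 0.156, -0.005, 0.0]
ft_force: [-0.3, 0.1, 0.9]
grip_width: 0.0005
t 9.9 TCP w [0.544 0.191 0.268] case mm [202.578   5.208 267.952] F case [0.152 0.306 0.9  ] M [-0.041 -0.156  0.035] grip 0.0005 q [ 0.145  0.416  1.496 -0.     1.24  -0.168]
tool axes in case: x [ 0.004 -1.    -0.01 ] y [-1.    -0.004 -0.002] z [ 0.002  0.01  -1.   ]
lid_edge 0.69 [165.026   1.893 315.482]
keeper 0.96 [146.885   1.441 338.459]
lid_hinge 0.56 [107.262   2.17  100.56 ]
```

View pics/d3.png

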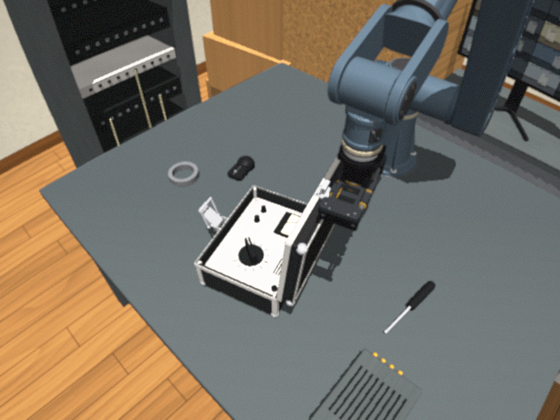

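```bash
python3 - <<'E'
from w import *
o,Rt=st()
s=.195
A=np.radians([95,90,84,78,72,66,60,54,48,42,36,30,24,18,13,9,6,3,1,0])
prev=None
for a in A:
    p=np.array([.11-s*np.cos(a)+.04*np.sin(a)+.0095-.002*np.sin(a),0.,.1+s*np.sin(a)+.04*np.cos(a)-.002*np.cos(a)])
    if prev is None: print(p,to(o,Rt,p))
    else: print(round(np.degrees(a)),p*1000,"dy %.2f dz %.2f"%(-(p-prev)[0]*100,-(p-prev)[2]*100))
    prev=p
E
```

```text
t 10.1 TCP w [0.547 0.192 0.273] case mm [202.018   1.313 273.335] F case [-0.697  0.303 -0.296] M [-0.058 -0.143  0.001] grip 0.0004 q [ 0.145  0.411  1.488 -0.     1.241 -0.168]
tool axes in case: x [ 0.004 -1.     0.002] y [-1.    -0.004  0.   ] z [-0.    -0.002 -1.   ]
[0.174 0.    0.291] [ 0.122  2.768 -1.76 ]
90 [157.5   0.  295. ] dy 1.69 dz -0.41
84 [136.909   0.    297.904] dy 2.06 dz -0.29
78 [116.127   0.    298.639] dy 2.08 dz -0.07
72 [ 95.382   0.    297.199] dy 2.07 dz 0.14
66 [ 74.901   0.    293.597] dy 2.05 dz 0.36
60 [ 54.909   0.    287.875] dy 2.00 dz 0.57
54 [ 35.625   0.    280.094] dy 1.93 dz 0.78
48 [ 17.259   0.    270.34 ] dy 1.84 dz 0.98
42 [  0.014   0.    258.72 ] dy 1.72 dz 1.16
36 [-15.922   0.    245.361] dy 1.59 dz 1.34
30 [-30.375   0.    230.409] dy 1.45 dz 1.50
24 [-43.185   0.    214.028] dy 1.28 dz 1.64
18 [-54.213   0.    196.398] dy 1.10 dz 1.76
13 [-61.954   0.    180.892] dy 0.77 dz 1.55
9 [-67.155   0.    168.037] dy 0.52 dz 1.29
6 [-70.46    0.    158.175] dy 0.33 dz 0.99
3 [-73.244   0.    148.153] dy 0.28 dz 1.00
1 [-74.807   0.    141.397] dy 0.16 dz 0.68
0 [-75.5   0.  138. ] dy 0.07 dz 0.34
```

```bash
python3 -m creep '{"dp":[[0.1,0,-1.8],[0,1.4,0],[0,1.4,0],[0,1.7,-0.4],[0,2.0,-0.3],[0,2.1,-0.1],[0,2.1,0.1],[0,2.1,0.4],[0,2.0,0.6],[0,1.9,0.8],[0,0,0]],"turn":[[0,0,0],[0,0,0],[0,0,0],[0,0,0],[0,0,0],[0,0,0],[0,0,0],[0,0,0],[0,0,0],[0,0,0],[0,0,0]]}' 1 20
python3 - <<'E'
from w import *
o,Rt=st()
c,_=snap("side","d4.png")
for n in ("lid_edge","keeper"):
    for k in robot.tip_of(n,"side")[:1]: print(n,k["confidence"],C(toworld(c,k["point"]))*1000)
E
```

```text
time: 11.2
position: [0.5993, 0.0301, 0.2778]
tool_rot: [0.988, 0.155, -0.001, 0.001]
ft_force: [-0.1, -0.2, -0.9]
grip_width: 0.0007
t 11.2 TCP w [0.599 0.03  0.278] case mm [ 31.872   1.172 277.804] F case [-0.185  0.161 -0.913] M [-0.035 -0.101  0.02 ] grip 0.0007 q [-0.135  0.438  1.43  -0.002  1.277 -0.445]
tool axes in case: x [ 0.001 -1.    -0.003] y [-1.    -0.001  0.001] z [-0.001  0.003 -1.   ]
lid_edge 0.57 [  2.235  -0.377 296.643]
```

View pics/d4.png

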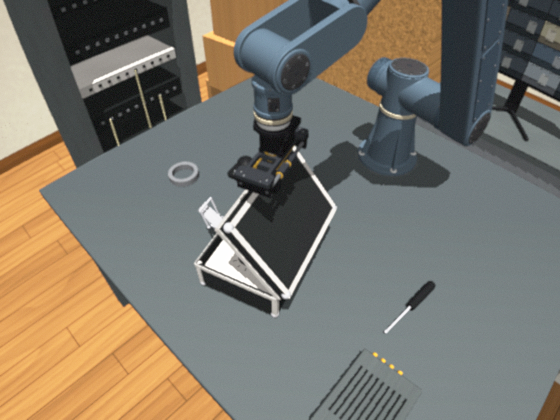

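```bash
python3 -m creep '{"dp":[[0,1.8,1.0],[0,1.7,1.2],[0,1.6,1.3],[0,1.4,1.5],[0,1.3,1.6],[0,1.1,1.8],[0,0.8,1.5],[0,0.5,1.3],[0,0.3,1.0],[0,0.3,1.0],[0,0.2,0.7],[0,0.1,0.3],[0,0,0],[0,0,0]],"turn":[[0,0,0],[0,0,0],[0,0,0],[0,0,0],[0,0,0],[0,0,0],[0,0,0],[0,0,0],[0,0,0],[0,0,0],[0,0,0],[0,0,0],[0,0,0],[0,0,0]]}' 1 20
python3 - <<'E'
from w import *
o,Rt=st()
c,_=snap("side","d5.png")
for n in ("lid_edge","keeper"):
    for k in robot.tip_of(n,"side")[:1]: print(n,k["confidence"],C(toworld(c,k["point"]))*1000)
E
```

```text
time: 12.75
position: [0.633, -0.0714, 0.1403]
tool_rot: [0.988, 0.157, -0.0, -0.0]
ft_force: [-4.5, 0.9, 15.0]
grip_width: 0.0003
t 12.75 TCP w [ 0.633 -0.071  0.14 ] case mm [-75.037  -0.07  140.296] F case [ 2.231  3.998 15.039] M [0.16  0.811 0.022] grip 0.0003 q [-0.287  0.64   1.474  0.     1.028 -0.602]
tool axes in case: x [ 0.005 -1.    -0.   ] y [-1.    -0.005 -0.   ] z [ 0.  0. -1.]
lid_edge 0.95 [-112.865   -0.795  139.86 ]
```

View pics/d5.png

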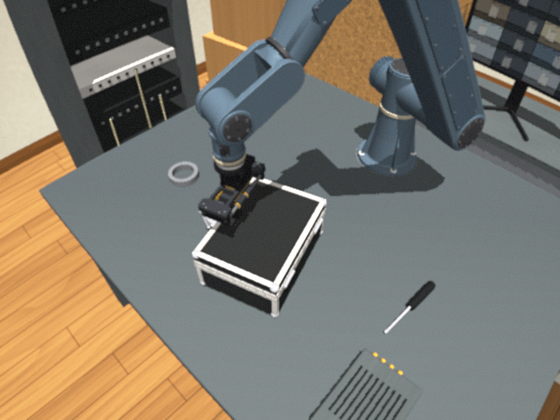

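```bash
python3 -m creep '{"dp":[[0,0,-3],[0,1,-4],[0,4,-4],[0,4,-2],[0,1,0],[0,0,0]],"turn":[[0,0,0],[0,0,0],[0,0,0],[0,0,0],[0,0,0],[0,0,0]]}' -1 20
python3 - <<'E'
from w import *
o,Rt=st()
for cn in ("wrist","side","scene"):
    c,_=snap(cn,cn+"6.png")
    for n in ("loop_bar","keeper","lever_tip","lever_pivot","lid_edge"):
        for k in robot.tip_of(n,cn)[:1]: print(cn,n,round(k["confidence"],2),C(toworld(c,k["point"]))*1000,proj(c,toworld(c,k["point"])))
E
```

```text
time: 13.5
position: [0.6631, -0.164, 0.2628]
tool_rot: [0.988, 0.155, 0.0, -0.0]
ft_force: [-0.7, 0.6, -0.1]
grip_width: 0.0404
t 13.5 TCP w [ 0.663 -0.164  0.263] case mm [-172.463   -0.564  262.772] F case [ 0.815  0.505 -0.095] M [ 0.056 -0.099 -0.024] grip 0.0404 q [-0.406  0.572  1.228  0.     1.341 -0.718]
tool axes in case: x [ 0.002 -1.     0.001] y [-1.    -0.002  0.   ] z [-0.    -0.001 -1.   ]
wrist loop_bar 0.75 [-174.316    0.135  135.854] [[282.125 198.403]]
wrist keeper 0.84 [-131.625   -2.599  118.286] [[285.461 144.119]]
wrist lever_tip 0.83 [-184.174    0.51   120.293] [[281.716 204.634]]
wrist lever_pivot 0.71 [-139.725   -2.237   72.   ] [[284.719 146.959]]
wrist lid_edge 0.79 [-108.983    0.553  141.257] [[281.667 118.028]]
side loop_bar 0.45 [-172.672    3.282  137.296] [[205.342 202.936]]
side keeper 0.63 [-124.329   -3.636  117.715] [[220.316 215.686]]
side lever_tip 0.86 [-185.224   -3.654  121.563] [[200.792 207.169]]
side lever_pivot 0.54 [-132.138   -2.887   76.992] [[219.652 224.486]]
side lid_edge 0.96 [-111.687   -1.595  140.494] [[223.946 210.927]]
scene loop_bar 0.45 [-171.695    3.643  136.262] [[247.596 252.244]]
scene keeper 0.66 [-130.949    0.412  118.615] [[260.019 246.56 ]]
scene lever_tip 0.51 [-183.062    2.147  121.946] [[245.201 258.224]]
scene lever_pivot 0.68 [-134.244   -0.21    75.266] [[259.987 255.785]]
scene lid_edge 0.92 [-106.448    0.605  139.961] [[266.247 236.356]]
```

View pics/wrist6.png

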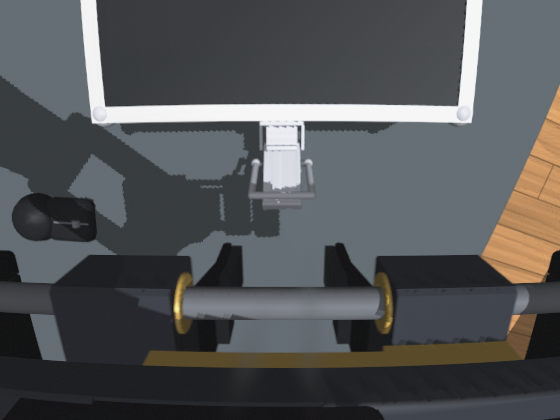

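```bash
python3 - <<'E'
import cv2,numpy as np
a=cv2.resize(cv2.imread("pics/side6.png")[150:300,150:300],(400,400),interpolation=2)
b=cv2.resize(cv2.imread("pics/scene6.png")[180:330,200:350],(400,400),interpolation=2)
cv2.imwrite("pics/c6.png",np.hstack([a,b]))
E
```

```text
(no output)
```

View pics/c6.png

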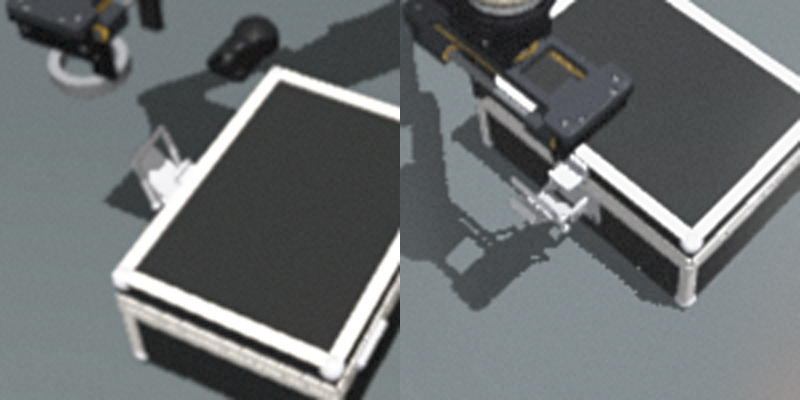

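```bash
python3 -m creep '{"dp":[[0,0,2],[0,0,3],[0,0,3],[0,0,3],[0,0.1,2],[0,0,1],[0,0,0],[0,0,0]],"turn":[[0,0,0],[0,0,0],[0,0,0],[0,0,0],[0,0,0],[0,0,0],[0,0,0],[0,0,0]]}' -1 10
python3 - <<'E'
from w import *
o,Rt=st()
c,_=snap("wrist","w7.png")
E
python3 -m creep '{"dp":[[0,0,0],[0,0,0],[0,0,0],[0,0,0],[0,0,0],[0,0,0],[0,0,0]],"turn":[[0,0,0],[0,0,0],[0,0,0],[0,0,0],[0,0,0],[0,0,0],[0,0,0]]}' 0.5 10
python3 - <<'E'
from w import *
o,Rt=st()
c,_=snap("wrist","w8.png")
E
```

```text
time: 15.2
position: [0.664, -0.164, 0.1238]
tool_rot: [0.988, 0.156, 0.001, 0.0]
ft_force: [0.4, -0.4, 0.1]
grip_width: 0.0871
t 15.2 TCP w [ 0.664 -0.164  0.124] case mm [-172.723   -1.456  123.82 ] F case [-0.505 -0.231  0.131] M [-0.002 -0.11   0.033] grip 0.0871 q [-0.405  0.716  1.357  0.     1.067 -0.719]
tool axes in case: x [ 0.005 -1.     0.001] y [-1.    -0.005  0.001] z [-0.001 -0.001 -1.   ]
time: 15.95
position: [0.6626, -0.1642, 0.123]
tool_rot: [0.988, 0.156, -0.001, 0.0]
ft_force: [-4.0, -2.1, 1.7]
grip_width: 0.055
t 15.95 TCP w [ 0.663 -0.164  0.123] case mm [-172.451    0.018  122.971] F case [-0.742  4.431  1.728] M [-0.284  0.357 -0.007] grip 0.055 q [-0.406  0.716  1.359 -0.001  1.068 -0.719]
tool axes in case: x [ 0.005 -1.    -0.002] y [-1.    -0.005  0.   ] z [-0.     0.002 -1.   ]
```

View pics/w8.png

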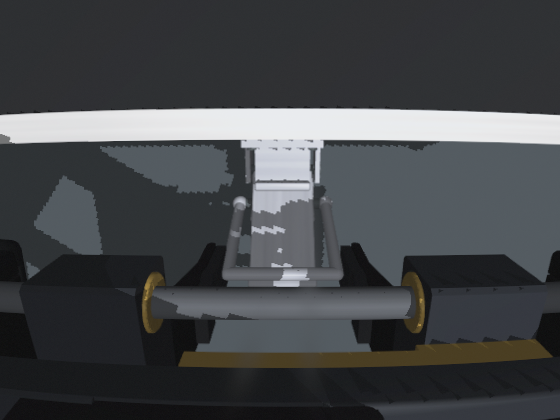

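```bash
python3 - <<'E'
import numpy as np
from scipy.optimize import fsolve
def pin(L): c,s=np.cos(L),np.sin(L); return np.array([-134+5.8*c-19.1*s,76-5.8*s-19.1*c])
def bar(v): L,th=v; return pin(L)+59*np.array([np.sin(th),np.cos(th)])
v=np.array([2.1,-.32])
for p in [(-173,136.5),(-167,139),(-160,140),(-152,139),(-145,137.5),(-138,135),(-132,132.5),(-127,129.5),(-124.5,126),(-124,122),(-124,118.5)]:
    v,_,ok,_=fsolve(lambda v:bar(v)-p,v,full_output=True); print(p,ok,"lever %.2f lean deg %.0f"%(v[0],np.degrees(v[1])))
E
```

```text
(-173, 136.5) 1 lever 2.11 lean deg -19
(-167, 139) 1 lever 2.15 lean deg -14
(-160, 140) 1 lever 2.14 lean deg -7
(-152, 139) 1 lever 2.07 lean deg 2
(-145, 137.5) 1 lever 2.02 lean deg 8
(-138, 135) 1 lever 1.97 lean deg 16
(-132, 132.5) 1 lever 1.95 lean deg 22
(-127, 129.5) 1 lever 1.92 lean deg 27
(-124.5, 126) 1 lever 1.81 lean deg 30
(-124, 122) 1 lever 1.60 lean deg 30
(-124, 118.5) 1 lever 1.36 lean deg 28
```

```bash
python3 -m creep '{"dp":[[0,-0.6,-0.25],[0,-0.7,-0.1],[0,-0.8,0.1],[0,-0.7,0.15],[0,-0.7,0.25],[0,-0.6,0.25],[0,-0.5,0.2],[0,0,0]],"turn":[[0,0,0],[0,0,0],[0,0,0],[0,0,0],[0,0,0],[0,0,0],[0,0,0],[0,0,0]]}' 0.5 10
python3 - <<'E'
from w import *
o,Rt=st()
for cn in ("wrist","side","scene"):
    c,_=snap(cn,cn+"9.png")
    for n in ("loop_bar","keeper","lever_tip"):
        for k in robot.tip_of(n,cn)[:1]: print(cn,n,round(k["confidence"],2),C(toworld(c,k["point"]))*1000,proj(c,toworld(c,k["point"])))
a=cv2.resize(cv2.imread("pics/side9.png")[150:300,150:300],(400,400),interpolation=2)
b=cv2.resize(cv2.imread("pics/scene9.png")[180:330,200:350],(400,400),interpolation=2)
cv2.imwrite("pics/c9.png",np.hstack([a,b]))
E
```

```text
time: 16.8
position: [0.6478, -0.1185, 0.1163]
tool_rot: [0.988, 0.157, -0.001, -0.001]
ft_force: [-3.7, -1.7, -0.4]
grip_width: 0.0556
t 16.8 TCP w [ 0.648 -0.118  0.116] case mm [-124.408    0.203  116.268] F case [-0.489  4.014 -0.389] M [-0.39   0.634  0.05 ] grip 0.0556 q [-0.35   0.697  1.43  -0.     1.018 -0.665]
tool axes in case: x [ 0.006 -1.    -0.002] y [-1.    -0.006 -0.002] z [ 0.002  0.002 -1.   ]
wrist loop_bar 0.66 [-124.659    0.931  132.023] [[281.414 277.619]]
wrist keeper 0.87 [-128.136   -1.654  118.556] [[286.866 271.169]]
side loop_bar 0.4 [-121.176    0.625  126.993] [[221.816 212.638]]
side keeper 0.74 [-125.22    -0.249  119.579] [[220.63  214.237]]
scene loop_bar 0.47 [-120.973    3.643  130.568] [[261.638 241.06 ]]
scene keeper 0.79 [-129.043    1.214  121.843] [[260.263 245.283]]
scene lever_tip 0.57 [-185.674   -0.445  121.66 ] [[245.183 259.535]]
```

View pics/wrist9.png

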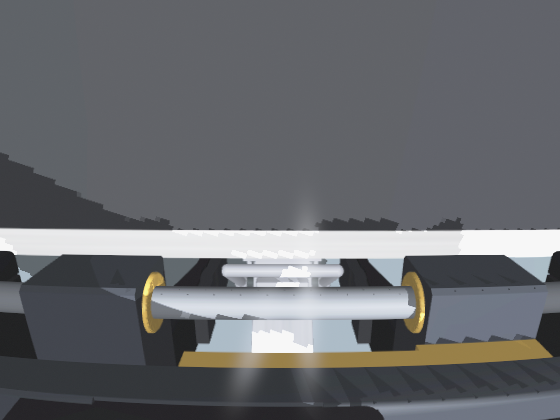

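View pics/c9.png

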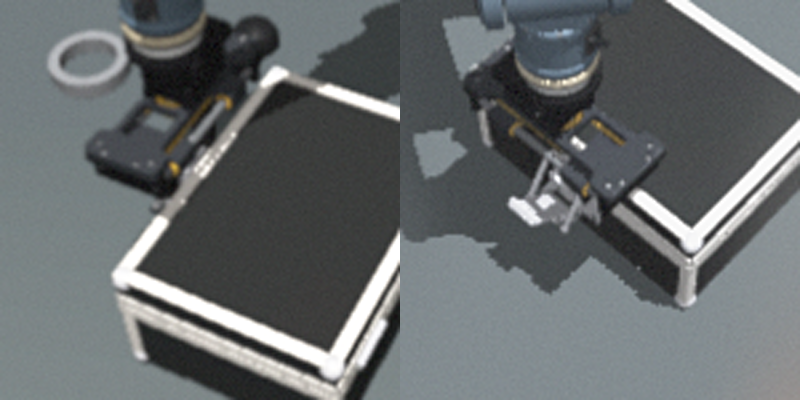

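```bash
python3 -m creep '{"dp":[[0,0.1,0.3],[0,0,0.3],[0,0,0.3],[0,0,0.3],[0,0,0]],"turn":[[0,0,0],[0,0,0],[0,0,0],[0,0,0],[0,0,0]]}' 0.5 10
python3 - <<'E'
from w import *
o,Rt=st()
for cn in ("wrist","scene","side"):
    c,_=snap(cn,cn+"10.png")
    for n in ("loop_bar","keeper","lever_tip"):
        for k in robot.tip_of(n,cn)[:1]: print(cn,n,round(k["confidence"],2),C(toworld(c,k["point"]))*1000,proj(c,toworld(c,k["point"])))
a=cv2.resize(cv2.imread("pics/side10.png")[150:300,150:300],(400,400),interpolation=2)
b=cv2.resize(cv2.imread("pics/scene10.png")[210:310,210:310],(400,400),interpolation=2)
cv2.imwrite("pics/c10.png",np.hstack([a,b]))
E
```

```text
time: 17.9
position: [0.6479, -0.1192, 0.1047]
tool_rot: [0.988, 0.156, -0.001, -0.002]
ft_force: [-5.7, 0.3, 2.1]
grip_width: 0.0552
t 17.9 TCP w [ 0.648 -0.119  0.105] case mm [-125.117    0.231  104.708] F case [2.079 5.37  2.146] M [ 0.19   0.84  -0.027] grip 0.0552 q [-0.352  0.712  1.435  0.002  0.999 -0.667]
tool axes in case: x [ 0.004 -1.    -0.002] y [-1.    -0.004 -0.004] z [ 0.004  0.002 -1.   ]
wrist loop_bar 0.94 [-127.11    -2.358  116.285] [[288.598 276.765]]
wrist keeper 0.65 [-129.425   -3.966  116.532] [[292.034 281.518]]
wrist lever_tip 0.96 [-200.03     3.489   78.776] [[277.541 353.511]]
scene loop_bar 0.41 [-120.163    3.864  115.55 ] [[262.01  243.832]]
scene keeper 0.56 [-131.233   -0.541  118.586] [[260.202 246.847]]
scene lever_tip 0.69 [-199.147   -1.74    80.284] [[242.959 270.869]]
side keeper 0.91 [-127.377   -2.42   122.188] [[219.387 213.859]]
```

View pics/wrist10.png

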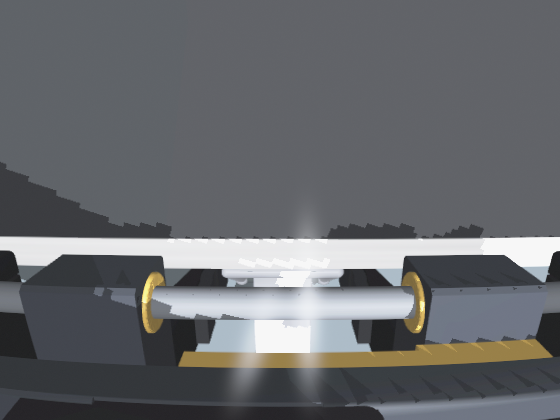

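View pics/c10.png

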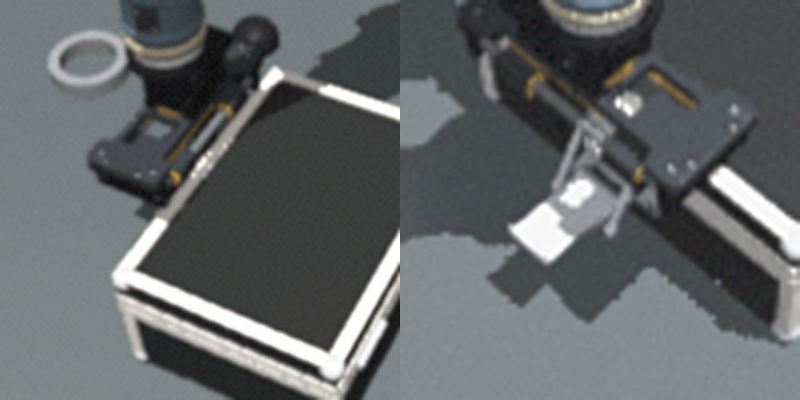

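```bash
python3 -m creep '{"dp":[[0,0.2,0.05],[0,0,0]],"turn":[[0,0,0],[0,0,0]]}' 0.5 10
python3 -m creep '{"dp":[[0,0,0],[0,0,0],[0,0,0],[0,0,-1],[0,0,-2],[0,0,-3],[0,0,-4],[0,3,0],[0,4,0],[0,3,0],[0,0,0]],"turn":[[0,0,0],[0,0,0],[0,0,0],[0,0,0],[0,0,0],[0,0,0],[0,0,0],[0,0,0],[0,0,0],[0,0,0],[0,0,0]]}' -1 10
python3 - <<'E'
from w import *
o,Rt=st()
for cn in ("wrist","scene","side"):
    c,_=snap(cn,cn+"11.png")
    for n in ("loop_bar","keeper","lever_tip"):
        for k in robot.tip_of(n,cn)[:1]: print(cn,n,round(k["confidence"],2),C(toworld(c,k["point"]))*1000,proj(c,toworld(c,k["point"])))
a=cv2.resize(cv2.imread("pics/side11.png")[170:270,160:260],(400,400),interpolation=2)
b=cv2.resize(cv2.imread("pics/scene11.png")[210:310,210:310],(400,400),interpolation=2)
cv2.imwrite("pics/c11.png",np.hstack([a,b]))
E
```

```text
time: 18.7
position: [0.6487, -0.1212, 0.1046]
tool_rot: [0.988, 0.156, -0.001, -0.002]
ft_force: [-5.6, 1.3, 3.4]
grip_width: 0.0555
time: 19.8
position: [0.6828, -0.2228, 0.2057]
tool_rot: [0.988, 0.154, 0.002, 0.002]
ft_force: [-0.4, 0.9, -0.2]
grip_width: 0.087
t 19.8 TCP w [ 0.683 -0.223  0.206] case mm [-234.458   -1.382  205.655] F case [ 0.932  0.095 -0.239] M [ 0.012 -0.159  0.001] grip 0.087 q [-0.47   0.672  1.194 -0.001  1.27  -0.78 ]
tool axes in case: x [ 0.001 -1.     0.004] y [-1.    -0.001  0.005] z [-0.005 -0.004 -1.   ]
wrist loop_bar 0.78 [-130.842    1.884  120.14 ] [[277.548  57.026]]
wrist keeper 0.73 [-127.635    0.273  116.897] [[280.058  52.469]]
wrist lever_tip 0.97 [-200.204    3.036   74.191] [[277.062 153.33 ]]
scene loop_bar 0.39 [-122.69     4.5    116.256] [[261.156 244.15 ]]
scene keeper 0.64 [-129.577   -1.46   119.137] [[260.888 246.547]]
scene lever_tip 0.54 [-201.34     0.62    77.306] [[241.822 271.394]]
side loop_bar 0.57 [-124.35     2.285  121.668] [[221.334 213.171]]
side keeper 0.94 [-129.257   -1.332  120.32 ] [[219.077 213.818]]
side lever_tip 0.64 [-203.293   -3.38    75.954] [[197.82  216.142]]
```

View pics/wrist11.png

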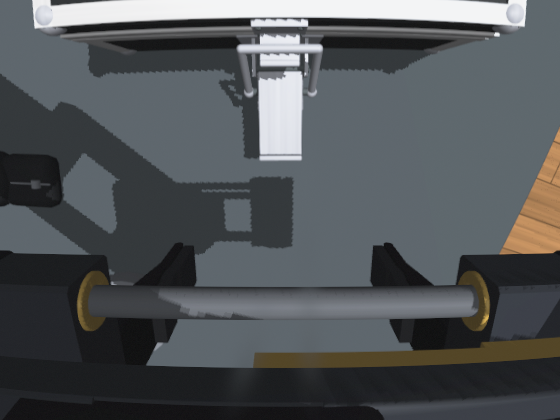

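View pics/c11.png

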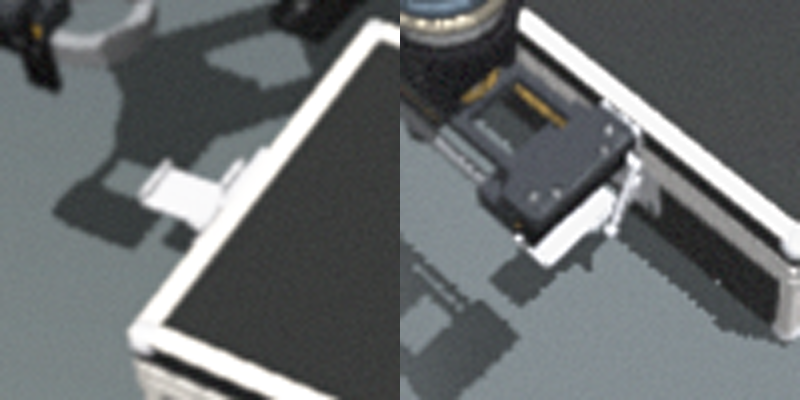

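```bash
python3 - <<'E'
from w import *
c=cam("wrist")
print("lip outer top",proj(c,[W((-.136,y,.121)) for y in(-.013,.013)]).ravel(),"inner",proj(c,[W((-.132,y,.121)) for y in(-.013,.013)]).ravel())
print("bar seat",proj(c,[W((-.128,y,.118)) for y in(-.025,.025)]).ravel(),"bar on outside -140",proj(c,[W((-.140,y,.118)) for y in(-.025,.025)]).ravel())
print("lid front edge",proj(c,[W((-.11,y,.14)) for y in(-.15,.15)]).ravel(),proj(c,[W((-.11,y,.1)) for y in(-.15,.15)]).ravel())
im=cv2.imread("pics/wrist11.png")[0:180,200:360]
cv2.imwrite("pics/z11.png",cv2.resize(im,None,fx=3.3,fy=3.3,interpolation=2))
E
```

```text
lip outer top [301.838  75.032 261.706  74.859] inner [301.932  68.629 261.659  68.455]
bar seat [320.18   62.867 243.487  62.536] bar on outside -140 [319.718  81.817 243.811  81.489]
lid front edge [525.355  37.38   38.494  35.347] [491.275  45.422  72.814  43.632]
```

View pics/z11.png

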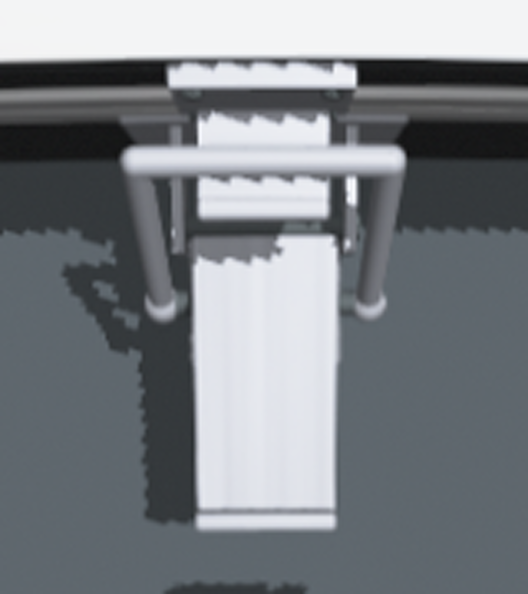

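```bash
python3 - <<'E'
from w import *
o,Rt=st()
c,im=snap("wrist","w12.png")
for n in ("loop_bar","keeper","lever_tip","lid_edge"):
    for k in robot.tip_of(n,"wrist")[:1]: print(n,round(k["confidence"],2),C(toworld(c,k["point"]))*1000)
X0,Y0,S=200,0,3.3
big=cv2.resize(im[0:180,200:360,::-1],None,fx=S,fy=S,interpolation=2)
def L(p,q,col):
    a,b=[(int((v[0]-X0+.5)*S),int((v[1]-Y0+.5)*S)) for v in proj(c,[W(np.array(x)/1000) for x in(p,q)])]; cv2.line(big,a,b,col,1)
L((-136,-13,121),(-136,13,121),(0,0,255)); L((-132,-13,121),(-132,13,121),(0,0,255))
L((-128,-25,118),(-128,25,118),(0,255,0)); L((-110,-150,140),(-110,150,140),(255,0,0))
cv2.imwrite("pics/z12.png",big)
E
```

```text
t 20.4 TCP w [ 0.681 -0.217  0.205] case mm [-228.787   -1.276  204.534] F case [ 0.272  0.189 -0.105] M [-0.01  -0.062  0.042] grip 0.0867 q [-0.465  0.671  1.2    0.     1.271 -0.779]
tool axes in case: x [ 0.005 -1.     0.   ] y [-1.    -0.005  0.   ] z [-0. -0. -1.]
loop_bar 0.69 [-129.667    0.851  119.711]
keeper 0.61 [-129.83    -3.249  116.951]
lever_tip 0.8 [-200.347    2.843   70.339]
lid_edge 0.9 [-112.946    3.624  141.702]
```

View pics/z12.png

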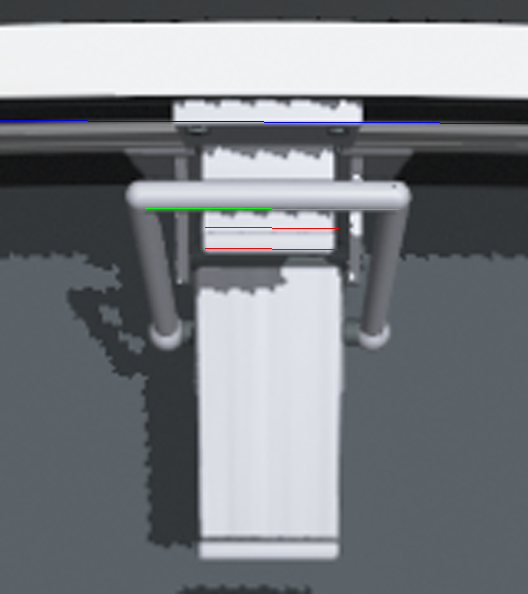

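```bash
python3 - <<'E'
from w import *
o=robot.get_obs()
def tool(b): return np.array([[0,-1,0],[-np.cos(b),0,-np.sin(b)],[np.sin(b),0,-np.cos(b)]])  # rows x,y,z in case
def rot(b): return tool(b).T
cur=C(o["position"])*1000
pos=[]
def tcp(L,pen): 
    f=L+.21; d=np.array([-np.sin(f),0,-np.cos(f)]); n=np.array([-np.cos(f),0,np.sin(f)])
    return np.array([-134,0,76])+52*d+(4-pen)*n
seq=[("pre",tcp(1.32,-25),20)]
Ls=[1.3,1.2,1.1,1.0,.9,.8,.7,.6,.5,.42,.34,.26]
bs=[20,20,22,25,28,32,37,42,47,50,52,52]
seq+=[(L,tcp(L,2),b) for L,b in zip(Ls,bs)]
b0=0;p=cur
for n,q,b in seq:
    dl=tool(np.radians(b0))@(q-p)/10
    print(n,q,"b",b,"dp(at prev tilt)",dl,"turn",b-b0); b0=b;p=q
E
```

```text
pre [-187.139    0.     102.855] b 20 dp(at prev tilt) [-0.109 -4.204 10.153] turn 20
1.3 [-186.025    0.      74.837] b 20 dp(at prev tilt) [0.    0.854 2.671] turn 0
1.2 [-185.649    0.      69.649] b 20 dp(at prev tilt) [0.    0.142 0.5  ] turn 0
1.1 [-184.757    0.      64.524] b 22 dp(at prev tilt) [0.    0.091 0.512] turn 2
1.0 [-183.358    0.      59.514] b 25 dp(at prev tilt) [0.    0.058 0.517] turn 3
0.9 [-181.466    0.      54.669] b 28 dp(at prev tilt) [0.    0.033 0.519] turn 3
0.8 [-179.099    0.      50.037] b 32 dp(at prev tilt) [0.    0.008 0.52 ] turn 4
0.7 [-176.282    0.      45.664] b 37 dp(at prev tilt) [ 0.    -0.007  0.52 ] turn 5
0.6 [-173.042    0.      41.595] b 42 dp(at prev tilt) [ 0.    -0.014  0.52 ] turn 5
0.5 [-169.412    0.      37.869] b 47 dp(at prev tilt) [ 0.   -0.02  0.52] turn 5
0.42 [-166.252    0.      35.161] b 50 dp(at prev tilt) [ 0.    -0.017  0.416] turn 3
0.34 [-162.885    0.      32.714] b 52 dp(at prev tilt) [ 0.    -0.029  0.415] turn 2
0.26 [-159.333    0.      30.544] b 52 dp(at prev tilt) [ 0.    -0.048  0.413] turn 0
```

```bash
python3 -m creep '{"dp":[[0,0,0],[0,0,0],[0,0,0],[0,0,0],[-0.1,-0.4,2],[0,0,3],[0,0,3],[0,0,2],[0,0,0.9],[0,0,0],[0,0,0],[0,0,0]],"turn":[[5,0,0],[5,0,0],[5,0,0],[5,0,0],[0,0,0],[0,0,0],[0,0,0],[0,0,0],[0,0,0],[0,0,0],[0,0,0],[0,0,0]]}' 1 20
python3 - <<'E'
from w import *
o,Rt=st()
print(to(o,Rt,(-.186,0,.0748)))
c,im=snap("wrist","w13.png")
E
```

```text
time: 21.85
position: [0.6684, -0.1802, 0.1049]
tool_rot: [0.973, 0.154, -0.026, -0.17]
ft_force: [0.2, -0.2, -0.2]
grip_width: 0.0029
t 21.85 TCP w [ 0.668 -0.18   0.105] case mm [-189.455   -0.701  104.909] F case [-0.207 -0.136 -0.159] M [-0.152 -0.198 -0.019] grip 0.0029 q [-0.527  0.847  1.168  0.234  1.393 -0.914]
tool axes in case: x [ 0.004 -1.     0.002] y [-0.941 -0.005 -0.34 ] z [ 0.34  -0.001 -0.941]
[-0.076  0.697  2.949]
```

View pics/w13.png

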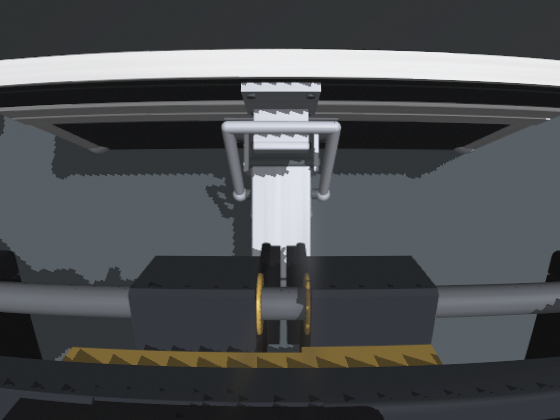

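```bash
python3 -m creep '{"dp":[[-0.1,0.3,1.5],[0,0.4,1.4],[0,0.15,0.5],[0,0.1,0.5],[0,0.05,0.5],[0,0,0.5],[0,0,0]],"turn":[[0,0,0],[0,0,0],[0,0,0],[2,0,0],[3,0,0],[3,0,0],[0,0,0]]}' 1 20
python3 - <<'E'
from w import *
o,Rt=st()
for cn in ("scene","wrist"):
    c,im=snap(cn,cn+"14.png")
    for n in ("loop_bar","keeper","lever_tip"):
        for k in robot.tip_of(n,cn)[:1]: print(cn,n,round(k["confidence"],2),C(toworld(c,k["point"]))*1000)
a=cv2.resize(cv2.imread("pics/wrist14.png")[50:350,130:430],(400,400),interpolation=2)
b=cv2.resize(cv2.imread("pics/scene14.png")[210:310,210:310],(400,400),interpolation=2)
cv2.imwrite("pics/c14.png",np.hstack([a,b]))
E
```

```text
time: 22.6
position: [0.6637, -0.1728, 0.0529]
tool_rot: [0.958, 0.151, -0.038, -0.24]
ft_force: [-0.8, -0.5, 2.4]
grip_width: 0.0005
t 22.6 TCP w [ 0.664 -0.173  0.053] case mm [-181.013    1.561   52.916] F case [-0.204  0.957  2.445] M [-0.117 -0.106  0.086] grip 0.0005 q [-0.557  0.955  1.13   0.312  1.452 -0.968]
tool axes in case: x [ 0.003 -1.    -0.001] y [-0.882 -0.002 -0.472] z [ 0.472  0.002 -0.882]
scene loop_bar 0.65 [-131.338    2.497  120.755]
scene keeper 0.69 [-127.035   -2.093  119.571]
scene lever_tip 0.57 [-192.795    0.323   44.903]
wrist loop_bar 0.84 [-134.501   -0.256  119.782]
wrist keeper 0.97 [-127.9     -3.131  116.031]
```

View pics/c14.png

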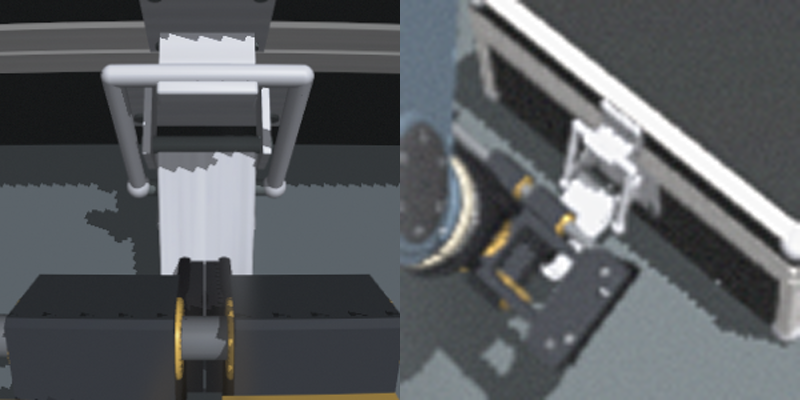

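```bash
python3 - <<'E'
from w import *
o,Rt=st()
c,im=snap("wrist","w15.png")
X0,Y0,S=200,50,4
big=cv2.resize(im[50:200,200:400,::-1],None,fx=S,fy=S,interpolation=2)
def L(p,q,col):
    a,b=[(int((v[0]-X0+.5)*S),int((v[1]-Y0+.5)*S)) for v in proj(c,[W(np.array(x)/1000) for x in(p,q)])]; cv2.line(big,a,b,col,1)
L((-136,-13,121),(-136,13,121),(0,0,255)); L((-132,-13,121),(-132,13,121),(0,0,255))
L((-128,-25,118),(-128,25,118),(0,255,0)); L((-134,-25,124),(-134,25,124),(255,0,255))
cv2.imwrite("pics/z15.png",big)
E
```

```text
t 23.0 TCP w [ 0.664 -0.172  0.054] case mm [-180.414    0.892   54.465] F case [-2.2    0.555  1.313] M [-0.507 -0.234  0.042] grip 0.0007 q [-0.555  0.951  1.132  0.31   1.449 -0.968]
tool axes in case: x [ 0.005 -1.     0.001] y [-0.884 -0.005 -0.468] z [ 0.468  0.002 -0.884]
```

View pics/z15.png

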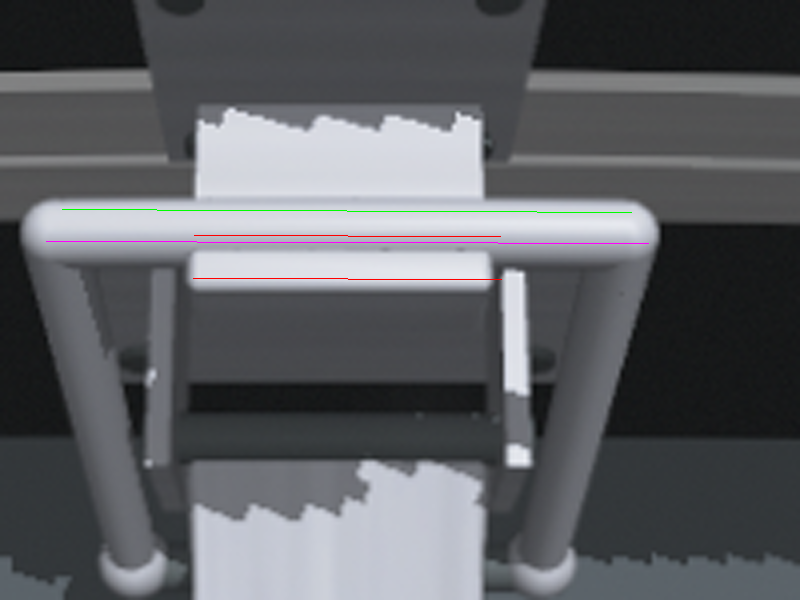

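```bash
python3 -m creep '{"dp":[[0,0,0.5],[0,0,0.5],[0,0,0.5],[0,0,0.5],[0,0,0.4],[0,0,0]],"turn":[[4,0,0],[5,0,0],[5,0,0],[5,0,0],[3,0,0],[0,0,0]]}' 1 20
python3 - <<'E'
from w import *
o,Rt=st()
c,im=snap("wrist","w16.png")
for n in ("loop_bar","keeper"):
    for k in robot.tip_of(n,"wrist")[:1]: print(n,round(k["confidence"],2),C(toworld(c,k["point"]))*1000)
c,im=snap("scene","s16.png")
for n in ("loop_bar","lever_tip"):
    for k in robot.tip_of(n,"scene")[:1]: print(n,round(k["confidence"],2),C(toworld(c,k["point"]))*1000)
a=cv2.resize(cv2.imread("pics/w16.png")[50:350,130:430],(400,400),interpolation=2)
b=cv2.resize(cv2.imread("pics/s16.png")[210:310,210:310],(400,400),interpolation=2)
cv2.imwrite("pics/c16.png",np.hstack([a,b]))
E
```

```text
time: 23.65
position: [0.6586, -0.1582, 0.0329]
tool_rot: [0.895, 0.141, -0.067, -0.419]
ft_force: [-0.5, -0.6, -0.3]
grip_width: 0.0002
t 23.65 TCP w [ 0.659 -0.158  0.033] case mm [-165.588    1.967   32.885] F case [-0.45   0.623 -0.323] M [-0.483 -0.251  0.025] grip 0.0002 q [-0.616  1.136  0.953  0.489  1.79  -1.007]
tool axes in case: x [ 0.004 -1.    -0.002] y [-0.641 -0.001 -0.768] z [ 0.768  0.004 -0.641]
loop_bar 0.94 [-134.703   -0.455  117.966]
keeper 0.96 [-126.756   -2.527  115.465]
loop_bar 0.54 [-128.238    2.57   116.716]
lever_tip 0.69 [-166.968    1.134   17.673]
```

View pics/c16.png

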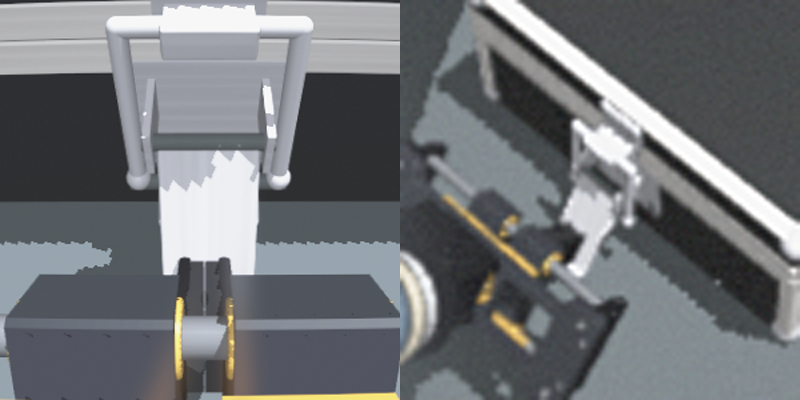

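```bash
python3 -m creep '{"dp":[[0,-0.1,0.4],[0,-0.1,0.4],[0,-0.1,0.4],[0,-0.1,0.4],[0,-0.1,0.3],[0,0,0]],"turn":[[0,0,0],[0,0,0],[0,0,0],[0,0,0],[0,0,0],[0,0,0]]}' 1 20
python3 - <<'E'
from w import *
o,Rt=st()
c,im=snap("scene","s17.png")
for n in ("loop_bar","lever_tip"):
    for k in robot.tip_of(n,"scene")[:1]: print(n,round(k["confidence"],2),C(toworld(c,k["point"]))*1000)
E
python3 -m creep '{"dp":[[0,0,0.1],[0,0,0.1],[0,0,0]],"turn":[[0,0,0],[0,0,0],[0,0,0]]}' 1 20
python3 - <<'E'
from w import *
o,Rt=st()
E
```

```text
time: 24.55
position: [0.6549, -0.1441, 0.028]
tool_rot: [0.896, 0.142, -0.065, -0.415]
ft_force: [0.5, -7.4, 5.3]
grip_width: 0.0002
t 24.55 TCP w [ 0.655 -0.144  0.028] case mm [-151.034    1.186   28.043] F case [-7.241  1.766  5.268] M [-0.533 -0.102  0.214] grip 0.0002 q [-0.604  1.126  0.993  0.493  1.751 -1.016]
tool axes in case: x [ 0.004 -1.     0.002] y [-0.647 -0.004 -0.763] z [ 0.763  0.002 -0.647]
loop_bar 0.47 [-129.025    1.84   115.649]
lever_tip 0.64 [-144.705    0.476    8.569]
time: 25.0
position: [0.6549, -0.144, 0.0279]
tool_rot: [0.896, 0.142, -0.064, -0.415]
ft_force: [0.4, -10.1, 8.5]
grip_width: 0.0003
t 25.0 TCP w [ 0.655 -0.144  0.028] case mm [-150.895    1.135   27.899] F case [-9.77   2.657  8.524] M [-0.432  0.031  0.35 ] grip 0.0003 q [-0.604  1.125  0.995  0.493  1.748 -1.017]
tool axes in case: x [ 0.003 -1.     0.003] y [-0.647 -0.004 -0.762] z [ 0.762  0.    -0.647]
```

```bash
python3 -m creep '{"dp":[[0,0,-1],[0,0,-3],[0,0,-4],[0,0,-4],[0,0,-4],[0,0,0],[0,0,0],[0,0,0]],"turn":[[0,0,0],[0,0,0],[0,0,0],[0,0,0],[0,0,0],[0,0,0],[0,0,0],[0,0,0]]}' 1 20
python3 - <<'E'
from w import *
o,Rt=st()
for cn in ("wrist","scene","side"):
    c,im=snap(cn,cn+"18.png")
    for n in ("loop_bar","lever_tip","lid_edge","keeper","mouse","tape_roll","screwdriver"):
        for k in robot.tip_of(n,cn)[:1]: print(cn,n,round(k["confidence"],2),C(toworld(c,k["point"]))*1000,"w",toworld(c,k["point"]))
a=cv2.resize(cv2.imread("pics/scene18.png"),(400,300))
b=cv2.resize(cv2.imread("pics/scene18.png")[210:310,210:310],(400,400),interpolation=2)
cv2.imwrite("pics/c18.png",np.hstack([cv2.copyMakeBorder(a,0,100,0,0,0),b]))
E
```

```text
time: 25.8
position: [0.6905, -0.2548, 0.1265]
tool_rot: [0.894, 0.141, -0.068, -0.419]
ft_force: [-0.5, 0.5, -0.4]
grip_width: 0.0007
t 25.8 TCP w [ 0.69  -0.255  0.127] case mm [-267.246    1.005  126.539] F case [ 0.59   0.355 -0.364] M [-0.412 -0.257 -0.013] grip 0.0007 q [-0.683  1.145  0.641  0.499  2.088 -0.914]
tool axes in case: x [ 0.005 -1.    -0.002] y [-0.64  -0.002 -0.768] z [ 0.768  0.006 -0.64 ]
wrist loop_bar 0.95 [-133.207   -0.271  116.191] w [ 0.651 -0.127  0.116]
wrist lever_tip 0.89 [-143.765    3.536   12.564] w [ 0.65  -0.138  0.013]
wrist lid_edge 0.67 [-110.334    0.971  142.918] w [ 0.643 -0.105  0.143]
wrist keeper 0.9 [-126.832   -2.55   119.624] w [ 0.651 -0.12   0.12 ]
scene loop_bar 0.62 [-126.366    2.266  117.334] w [ 0.646 -0.121  0.117]
scene lever_tip 0.75 [-148.061   -1.471   11.229] w [ 0.657 -0.14   0.011]
scene lid_edge 0.79 [-107.598    2.831  138.742] w [ 0.64  -0.103  0.139]
scene keeper 0.85 [-131.687    0.825  117.799] w [ 0.649 -0.126  0.118]
scene mouse 0.68 [-234.125  284.572   -0.668] w [ 0.41  -0.31  -0.001]
scene screwdriver 0.47 [404.547  19.651   0.382] w [0.468 0.379 0.   ]
side loop_bar 0.46 [-131.486    2.941  117.789] w [ 0.647 -0.126  0.118]
side lever_tip 0.41 [-390.927  174.1      0.036] w [ 0.563 -0.425  0.   ]
side lid_edge 0.85 [-108.811   -2.002  139.022] w [ 0.645 -0.103  0.139]
side keeper 0.97 [-122.306   -0.275  120.143] w [ 0.648 -0.116  0.12 ]
side mouse 0.74 [-234.749  284.876   -0.727] w [ 0.41  -0.31  -0.001]
side tape_roll 0.91 [-392.872  173.52    -0.192] w [ 0.564 -0.427 -0.   ]
side screwdriver 0.86 [401.415  21.247   0.112] w [0.468 0.376 0.   ]
```

View pics/wrist18.png

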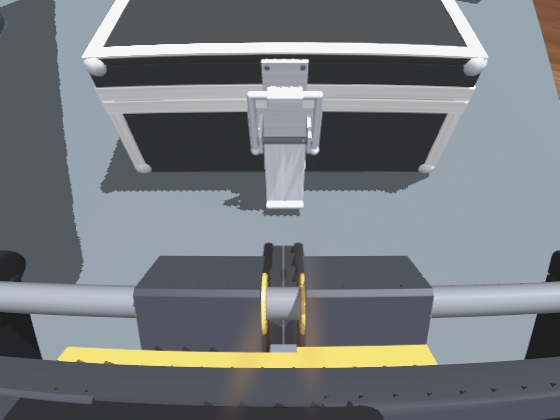

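View pics/c18.png

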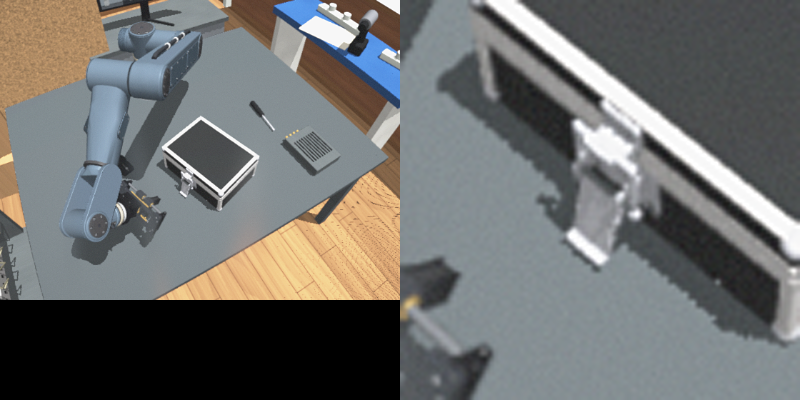

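```bash
python3 - <<'E'
from rig import robot
print(robot.hand_in())
E
```

```text
the job is handed in; nothing more can be done
None
```

The power supply is put away, and I handed the job in at about 27 s of the 67 s allowed. `hand_in()` gives no verdict, so the results below are from my own checks.

- **Knob:** I turned it about 50° anticlockwise. The moment jumped to 0.8 N m and the grip began to slip, which is the end stop. A wrist picture afterwards showed the pointer at about 135° from the case's x axis, where it should be at zero.
- **Lid:** I pushed it shut from behind, ending with about 15 N down on it. The cameras afterwards put its edge at 139–143 mm, against 140 mm when shut.
- **Latch:** I lifted the loop over the keeper's lip and into the hook, and pictures showed the bar behind the lip. I pushed the lever over centre and onto its stop, with about 10 N resisting at the end. After I backed off, its tip was at about (-146, 12) mm in the case; the text's figures put it at (-148, 9.5) mm when shut.
- **Loose items:** the mouse, tape roll and screwdriver read within about 5 mm of where they started, which is within the networks' error. The tape roll was found only in the side view at the end, because the arm hid it in the scene view.

**Disagreements:**
- The side camera once reported the lever tip at the tape roll with low confidence (0.41), and I ignored it.
- The views differed by up to about 7 mm on the loop bar's x position, so for that I relied on the wrist pictures.
- A wrist overlay drew the lid's front edge about 4 mm off what the picture showed, but the keeper in the same picture matched well.

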